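# Slide a glass pane into a lead frame, bed it and lock it with the keeper

## Robot

A 6-joint arm with a two-finger parallel gripper is mounted at the origin on the work surface. World frame = base frame: x ahead of the robot, y to its left, z up, the work surface at z = 0. Lengths are in mm, angles in rad, forces in N, time in s.
With the tool pointing down it reaches from about 325 to 850 mm from the base axis. Payload 4.4 kg.
Tool frame: the origin (TCP) lies between the finger pads; the fingertips stand 14 mm ahead of it and the grasp point (between the pads) lies 5 mm behind it; z points along the fingers, x is the direction in which the jaws open and shut, and the axes are right-handed (so a half turn about z gives the same grasp; the last joint's range is limited). The gripper opens to 94 mm and grips with 3 to 60 N. Pads are 16 mm wide; open, the fingers measure 119 mm over their backs; the gripper's body (75 mm by 177 mm) begins 78 mm behind the grasp point.
Start: joints at [1.089, 0.207, 1.542, -0, 1.393, -0.15], TCP at [186.769, 543.824, 219.447] pointing down, gripper open.
Joint ranges: [-2.73, 2.73], [-0.86, 2.22], [0.23, 2.46], [-1.11, 4.25], [0.08, 2.63], [-2.82, 2.82]. Speed limits (rad/s): [2.79, 2.79, 3.14, 3.14, 3.14, 3.14].

## Interface

Orientations are given as a unit quaternion [w, x, y, z].
In Python, from bench import ctrl, snapshot gives the robot as it stands.
- The arm moves only by the shell command python3 -m pendant 'ROWS' [FORCE]. ROWS is JSON, a list of rows, each an object with "travel": the shift along the world's x, y, z scaled (see below), a list of three; "turn": the turn, a rotation vector about the world's x, y, z scaled (see below), a list of three; "hand": the opening, from 0 (shut) to 1 (fully open). In form: [{"travel": [dx, dy, dz], "turn": [ax, ay, az], "hand": hand}, ...]. A call has 1 to 12 rows; each row is the pose to reach, as a shift and turn from the pose measured when the call began; what a row does not reach only later rows make up. The controller multiplies each number of a shift by 100 mm and each number of a turn by 30 degrees. A row lasts 1/8 s, in which the tool goes at most 62.5 mm and 10.7 degrees, less where a joint would pass 70% of its speed; a pose out of reach is approached as far as the arm can. A call with a number of a shift or a turn outside -1 to 1 is refused whole. A call with a gripper value outside its range is refused whole. The fingers move at their own pace and stop on an object; FORCE is the grip in N (left out, the last holds). Time passes only in rows, so rows that repeat a pose let the fingers close. It gives the time, the measured TCP pose, the force and the opening at its end, in the units of the state.
- ctrl.get_state(): the state, without advancing time (a new reading comes with each control period).
- snapshot(name): name is "scene" or "top" or "wrist"; returns a dict with "image" (400x640x3 uint8, red, green, blue), "range_z" (400x640 float32, mm along the optical axis (not along the pixel's ray), 0 where there is no reading), "vfov" (degrees; the focal length in pixels is half the picture's height over the tangent of half this angle, whatever the lens; pixels are square), "cx", "cy" (the principal point, pixels), "k1" (the pictures are not rectified: a ray, as slopes to the right and down, at radius r is drawn at 1 + k1 r^2 times it, then the intrinsics apply), "R" (3x3) and "t" (3): a world point X has camera coordinates R X + t; the wrist camera has in their place "hand_eye" (4x4, takes a point from camera to tool coordinates, whose origin is the TCP and whose axes are the tool frame's). Camera axes: x right, y down, z forward; pixel columns grow to the right and rows downward; lengths in mm; the calibration is good to about 2 mm. A picture is of the moment at which its call begins: read the wrist's pose just before it.
- ctrl.finish_job(): hands the job in, once; it reports no verdict.
The state is a dict: "time": time; "joints": joint angles; "joint_velocities": joint speeds; "effort": joint torques, N m; "tool_pos": TCP position; "tool_rot": TCP orientation; "force": force on the tool from outside, world axes, zero at the start; "torque": the same for the moment, N m; "gripper_width": opening from 0.0 (shut) to 1.0 (fully open).
Only numpy, scipy, OpenCV 4.12 (cv2) and the standard library are available. Lean on these libraries where they do the work, as an engineer would, in place of code of your own. Each camera call takes 0.05 s, during which the arm holds its last target.

## Task

Slide the loose ribbed glass pane along the glazing board into the open end of the lead frame, under its lips, until it meets the packing hidden in the end channel, and bed it there with a firm push of about 15 N held for a second; the glass cracks if pressed with more than 35 N. Then swing the steel keeper bar all the way round to its stop, so that it lies straight across behind the pane. Leave the hammer, folding ruler, jar and wood block where they are.

Things in the scene. Friction and masses are not known exactly. Their poses are not given: they have to be found in the camera images.
- board: Fixed wooden glazing board, 12 mm thick; origin on the bench, top 12 mm above it. Its axes: +y = the way the pane slides in, x = across, z up. It reaches x -155 to +85 mm, y -285 to +250 mm. On it: a three-sided frame of grey lead channel, open to -y, a wooden lath and a steel keeper bar. Small finished panes beyond the frame's end strip are no part of the job
- mouth (a point): Middle of the frame's open end, on the board's top, at board y = +30 mm; axes as the board's. Side strips 12 mm wide run from here to +y, inner faces at x = +51 and -51 mm (2 mm more than the pane); the -x one is flared a few mm at its mouth. Lips 8 to 10.5 mm above the board overhang the inside by 5 mm (14 mm at the end): the pane goes in only by sliding flat beneath them
- lath (a point): Point at the foot of the inner face of a straight fixed wooden lath, 8 mm high, at board x = +51, y = -120 mm; axes as the board's. This face runs along y from y = -275 mm straight on, with no step, as the inner face of the frame's +x side strip: a pane pushed flush against it slides straight into the slot
- pane: Loose ribbed amber glass pane, flat on the board before the mouth, out of line and askew: 100 mm (own x) x 120 mm (own y, within 0.3 rad of the board's +y at the start) x 6 mm thick, about 0.19 kg (varies). Origin at the centre of its underside, z up. Too wide to grip across; push its edges with the fingertips. It cracks if the fingers press it with more than 35 N
- home (a point): Deepest place of the middle of the pane's underside: on the board's top at board x = 0, y = +80 mm; axes as the board's. The end strip's inner face is 60 mm beyond it. A firm packing strip hidden under the end lip stops the pane 0 to 8 mm short of this, differently each time: found only by feel. The pane's rear edge then lies at y = +12 to +20 mm
- pivot (a point): Foot of the keeper's pivot, on the board's top, at board x = -80, y = +2 mm; axes as the board's. A steel post of 9 mm radius with the keeper's hub (11 mm radius, 25 mm high) stands here
- keeper (a joint): Angle of the keeper, a dark steel bar turning flat about the pivot: 66 mm long, 10 mm wide, 2 to 18 mm above the board. At q it points along (-cos q, -sin q) of the board: 0 to board -x, 1.57 to -y, 3.14 (its stop) to +x, across behind the bedded pane, 5 to 13 mm clear. Grows counter-clockwise from above. Stays where left; about 1 N at its tip turns it
Mind the look-alikes: they are no part of the job. What is meant by the pane is not black, blue or purple, and is the larger of those in its own colour.

How it is judged (in metres and radians):
On the way, in this order (a step that is already met when the one before it is completed fails the run):
1. the pane lies flat in the end of the frame, keeper still open, and is pressed against the hidden packing with at least 8 N (y of pane in the frame of home above -0.0105 m and z of pane in the frame of home below 0.003 m and angle between the y axis of pane and the y axis of board, either way round below 0.05 rad and horizontal distance between pane and home below 0.0115 m and contact force between the fingers and pane above 8 N and linear speed of pane below 0.005 m/s and value of joint keeper below 2.8 rad), for 0.3 s.
2. the keeper is swung across behind the pane (value of joint keeper above 3 rad), for 0.2 s.
At the end, for the whole second after the job is handed in: The bedded pane lies flat under the lips, at rest, square within 0.05 rad, at most 10.5 mm short of the end strip (the packing takes 0 to 8 mm), and the keeper stands at 3.0 rad or more (stop at 3.14), straight across behind it (y of pane in the frame of home above -0.0105 m and z of pane in the frame of home below 0.003 m and angle between the y axis of pane and the y axis of board, either way round below 0.05 rad and horizontal distance between pane and home below 0.0115 m and value of joint keeper above 3 rad and linear speed of pane below 0.01 m/s); the robot touches nothing.
It fails at once if the fingers press the glass with more than 35 N: it cracks (contact force between the fingers and pane above 35 N).
It fails at once if the hammer, ruler, jar or block is moved by more than 20 mm (distance of any of hammer, ruler, jar, block from where it was at the start of the episode above 0.02 m).
It also fails if it takes over 72 s, if anything falls off the work surface, if the arm or the gripper's body presses on something with over 40 N, if the wrist force passes 120 N, or if a joint passes its speed limit or range.

## Working session

There is one attempt and no reset: what is moved stays moved. The work goes in short steps, Python scripts to look and compute and a shell command to move; the robot and the scene stay as the last step left them, time stands still between calls to the robot, and variables do not carry over. Pictures are saved under pics/ and viewed, and the job is handed in when it is done.

```bash
mkdir -p pics; ls
python3 - <<'E'
from bench import ctrl,snapshot
import cv2
print(ctrl.get_state())
for n in ["scene","top","wrist"]:
    s=snapshot(n); cv2.imwrite(f"pics/{n}0.png",s["image"][:,:,::-1])
    print(n,{k:v for k,v in s.items() if k not in("image","range_z")})
E
```

```text
pics
{'time': 0.0, 'joints': array([ 1.08953158e+00,  2.07418824e-01,  1.54293104e+00, -3.55134184e-06,
        1.39348112e+00, -1.50499460e-01]), 'joint_velocities': array([-0.00017079,  0.00037781, -0.00044561,  0.00046577, -0.00136681,
       -0.00099641]), 'effort': array([ 9.46117034e-04, -3.70880520e+01, -2.81420285e+01,  6.98592584e-02,
        3.62124341e-02, -1.84069936e-04]), 'tool_pos': array([186.39473339, 543.14257764, 218.30230761]), 'tool_rot': array([ 5.07929948e-04,  8.13868747e-01,  5.81047683e-01, -9.97266602e-04]), 'force': array([0.47477673, 0.21225381, 0.67227275]), 'torque': array([-0.04989625, -0.03278748, -0.05101986]), 'gripper_width': 1.0006328088004794}
scene {'vfov': 42.468475344461545, 'cx': 314.38990867133083, 'cy': 194.47855648738826, 'k1': -0.006132610302896589, 'R': array([[ 0.70767852,  0.70645376, -0.01068649],
       [ 0.54955233, -0.55988526, -0.62009736],
       [-0.44405332,  0.43295679, -0.78445208]]), 't': array([-377.11885886, -227.11935028, 1474.01881878])}
top {'vfov': 55.33298398920266, 'cx': 312.0286662856154, 'cy': 195.50613536729162, 'k1': -0.08279718118574282, 'R': array([[-0.02832786, -0.99859532, -0.04477633],
       [-0.99611336,  0.03193814, -0.08208615],
       [ 0.08340092,  0.04227698, -0.99561887]]), 't': array([ 72.92901318, 500.63767083, 848.13933693])}
wrist {'vfov': 61.80971653417051, 'cx': 319.1138848762396, 'cy': 199.8169436571573, 'k1': -0.0326995132587023, 'hand_eye': array([[ 9.99999203e-01,  1.88911762e-04, -1.24834111e-03,
        -5.10900617e-02],
       [ 1.41649043e-04,  9.65713173e-01,  2.59611338e-01,
        -7.64486344e+01],
       [ 1.25458309e-03, -2.59611308e-01,  9.65712377e-01,
        -1.66521365e+02],
       [ 0.00000000e+00,  0.00000000e+00,  0.00000000e+00,
         1.00000000e+00]])}
```

View pics/scene0.png

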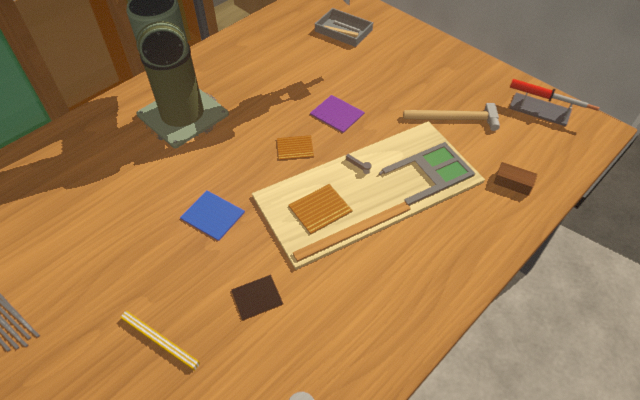

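View pics/top0.png

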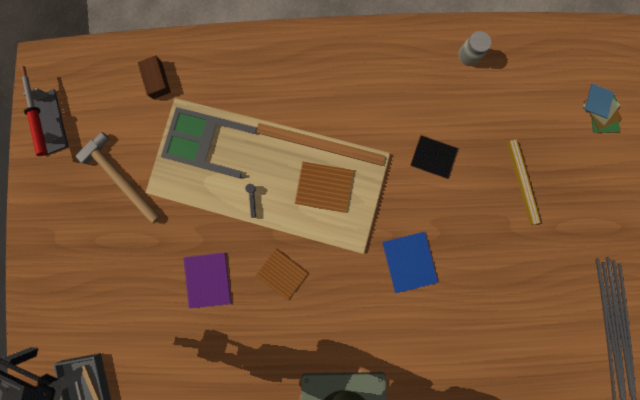

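View pics/wrist0.png

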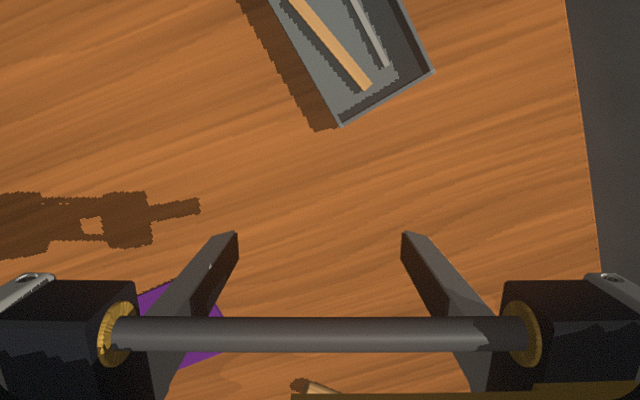

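```bash
cat > h.py <<'E'
import numpy as np,cv2
from bench import ctrl,snapshot
from scipy.spatial.transform import Rotation as Rn
def cam(s,st=None):
    f=200/np.tan(np.radians(s["vfov"])/2)
    K=np.array([[f,0,s["cx"]],[0,f,s["cy"]],[0,0,1.]]);D=np.array([s["k1"],0,0,0,0.])
    if "R" in s: return K,D,np.array(s["R"]),np.array(s["t"])
    q=st["tool_rot"];Rt=Rn.from_quat([q[1],q[2],q[3],q[0]]).as_matrix()
    H=s["hand_eye"];Rc=Rt@H[:3,:3];p=Rt@H[:3,3]+st["tool_pos"]
    return K,D,Rc.T,-Rc.T@p
def ray(c,px,z):
    K,D,R,t=c
    u=cv2.undistortPoints(np.array(px,float).reshape(-1,1,2),K,D).reshape(-1,2)
    d=np.c_[u,np.ones(len(u))]@R; o=-R.T@t
    return o+d*((z-o[2])/d[:,2])[:,None]
def proj(c,X):
    K,D,R,t=c
    return cv2.projectPoints(np.array(X,float).reshape(-1,1,3),cv2.Rodrigues(R)[0],t,K,D)[0].reshape(-1,2)
E
python3 - <<'E'
from h import *
s=snapshot("top");im=s["image"];c=cam(s)
big=cv2.resize(im[80:270,130:410],None,fx=2.8,fy=2.8,interpolation=cv2.INTER_CUBIC);cv2.imwrite("pics/t1.png",big[:,:,::-1])
hsv=cv2.cvtColor(im,cv2.COLOR_RGB2HSV)
for p in [(300,230),(330,190),(320,140),(280,275),(300,300),(253,200)]: print(p,hsv[p[1],p[0]],im[p[1],p[0]])
s2=snapshot("scene");cv2.imwrite("pics/s1.png",cv2.resize(s2["image"][110:280,240:500],None,fx=3,fy=3,interpolation=cv2.INTER_CUBIC)[:,:,::-1])
E
```

```text
(300, 230) [ 21  95 180] [180 159 113]
(330, 190) [ 13 189 120] [120  71  31]
(320, 140) [ 13 157 141] [141  93  54]
(280, 275) [ 14 185 121] [121  73  33]
(300, 300) [ 14 162 132] [132  86  48]
(253, 200) [ 0 17 61] [61 57 57]
```

View pics/t1.png

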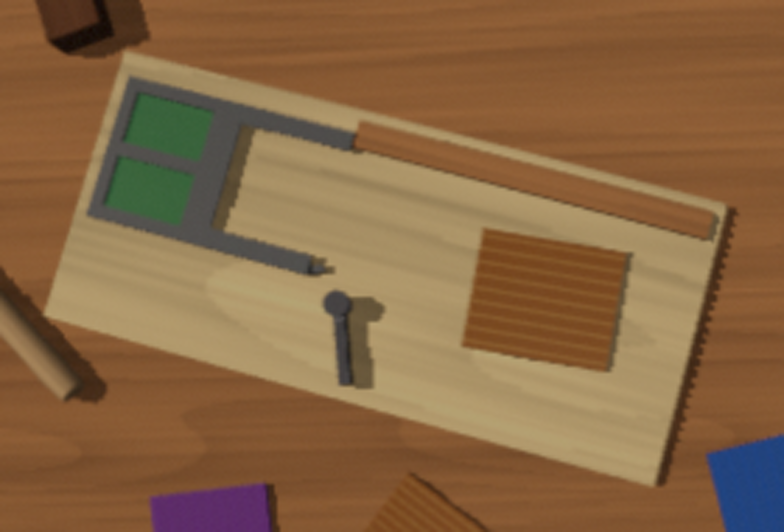

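View pics/s1.png

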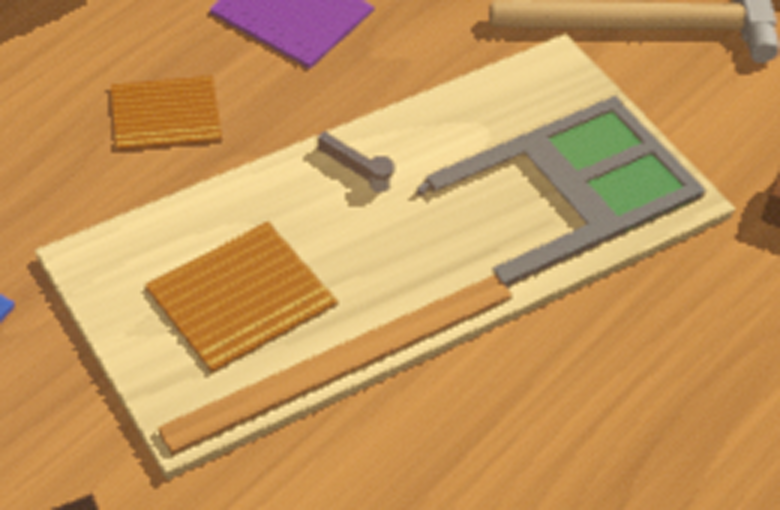

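```bash
cat >> h.py <<'E'
def fit(P,Q): # P local -> Q world, 2D rigid
    pc,qc=P.mean(0),Q.mean(0)
    H=(P-pc).T@(Q-qc); a=np.arctan2(H[0,1]-H[1,0],H[0,0]+H[1,1])
    R=np.array([[np.cos(a),-np.sin(a)],[np.sin(a),np.cos(a)]])
    t=qc-R@pc
    return a,t,np.linalg.norm(P@R.T+t-Q,axis=1)
E
python3 - <<'E'
from h import *
B=np.array([[85,250],[85,-285],[-155,-285],[-155,250]],float)
P=np.array([[50,60],[50,-60],[-50,-60],[-50,60]],float)
for n,bp,pp,k,o in [("top",[(125,52),(727,206),(657,486),(46,315)],[(484,228),(631,253),(610,371),(463,347)],2.8,(130,80)),
 ("scene",[(735,209),(165,474),(37,252),(567,36)],[(337,301),(210,371),(146,287),(270,222)],3,(240,110))]:
    c=cam(snapshot(n))
    w=ray(c,(np.array(bp)+.5)/k-.5+o,12)[:,:2]; a,t,e=fit(B,w); print(n,"board",a,t,e)
    w2=ray(c,(np.array(pp)+.5)/k-.5+o,18)[:,:2]; a2,t2,e2=fit(P,w2); print("pane",a2,t2,e2)
    R=np.array([[np.cos(a),-np.sin(a)],[np.sin(a),np.cos(a)]]); print("in board",(t2-t)@R,a2-a, np.round((w2-t)@R,1))
    kp={"top":[(337,300),(346,384)],"scene":[(383,170),(325,138)]}[n]
    for z in (30,):print("kp",[(ray(c,[(np.array(p)+.5)/k-.5+o],zz)[0,:2]-t)@R for p,zz in zip(kp,(37,30))])
E
```

```text
top board -0.2947410317975751 [598.68598396 172.18763391] [1.00805628 1.80636746 1.572655   1.42590146]
pane -0.20172844729173928 [522.46624538  27.69003281] [1.21582822 1.7193498  1.14215065 0.99280781]
in board [ -30.95753981 -160.40771803] 0.09301258450583583 [[  12.9  -94.8]
 [  23.9 -217.2]
 [ -74.1 -225.3]
 [ -86.5 -104.3]]
kp [array([-77.18291723,   2.80545516]), array([-140.79448996,  -21.61808172])]
scene board -0.2973472268507643 [599.03661271 173.18868404] [1.20465427 1.26506663 0.7950873  0.83856763]
pane -0.21003327829511062 [522.13323519  30.31585413] [1.70750375 1.5230107  1.90133781 1.53157106]
in board [ -31.6690536  -159.13467895] 0.08731394855565369 [[  11.2  -95.1]
 [  22.5 -215.8]
 [ -74.3 -223.3]
 [ -86.  -102.4]]
kp [array([-76.61285306,   0.65456075]), array([-136.76330041,  -20.17402956])]
```

```bash
cat >> h.py <<'E'
A=-0.296;O=np.array([598.9,172.7]);RB=np.array([[np.cos(A),-np.sin(A)],[np.sin(A),np.cos(A)]])
def stat():
    s=ctrl.get_state();q=s["tool_rot"];Rt=Rn.from_quat([q[1],q[2],q[3],q[0]]).as_matrix()
    f=s["force"];print("t",round(s["time"],2),"board xy",np.round((s["tool_pos"][:2]-O)@RB,1),"z",round(s["tool_pos"][2],1),"world",np.round(s["tool_pos"],1),"yaw-A deg",round(np.degrees(np.arctan2(Rt[1,0],Rt[0,0])-A),2),"tilt",np.round(Rt[:2,2],4),"F board",np.round(f[:2]@RB,1),round(f[2],1),"w",round(s["gripper_width"],3))
def bd(dx,dy): print("world shift/100",np.round(RB@np.array([dx,dy])/100,3))
E
python3 -m pendant '[{"travel":[0.26,-0.49,-0.1],"turn":[0,0,0.067],"hand":0.75},{"travel":[0.52,-0.98,-0.2],"turn":[0,0,0.067],"hand":0.75}]'
for i in 1 2 3 ; do :; done
python3 -m pendant '[{"travel":[0.26,-0.49,-0.1],"turn":[0,0,0],"hand":0.75},{"travel":[0.52,-0.98,-0.2],"turn":[0,0,0],"hand":0.75}]'
python3 -m pendant '[{"travel":[0.26,-0.49,-0.1],"turn":[0,0,0],"hand":0.75},{"travel":[0.52,-0.98,-0.2],"turn":[0,0,0],"hand":0.75}]'
python3 -m pendant '[{"travel":[0.26,-0.49,-0.1],"turn":[0,0,0],"hand":0.75},{"travel":[0.52,-0.98,-0.2],"turn":[0,0,0],"hand":0.75}]'
python3 -c "from h import *;stat()"
```

```text
time: 0.6
tool_pos: [239.1, 444.9, 199.0]
tool_rot: [0.0, 0.803, 0.596, 0.0]
force: [0.4, 0.3, -0.5]
gripper_width: 0.829
time: 0.85
tool_pos: [291.7, 345.4, 178.9]
tool_rot: [0.0, 0.803, 0.596, 0.001]
force: [0.2, 1.1, 0.2]
gripper_width: 0.75
time: 1.1
tool_pos: [344.5, 245.9, 158.9]
tool_rot: [0.001, 0.803, 0.596, 0.001]
force: [0.9, 0.5, 0.3]
gripper_width: 0.752
time: 1.35
tool_pos: [397.4, 146.3, 139.1]
tool_rot: [0.001, 0.803, 0.596, 0.002]
force: [-0.8, 0.5, 0.5]
gripper_width: 0.751
t 1.35 board xy [-185.1  -84.1] z 139.1 world [397.4 146.3 139.1] yaw-A deg 90.18 tilt [0.004 0.001] F board [-0.9  0.3] 0.5 w 0.751
```

```bash
python3 -m pendant '[{"travel":[0.24,-0.47,-0.3],"turn":[0,0,0],"hand":0.75},{"travel":[0.477,-0.94,-0.6],"turn":[0,0,0],"hand":0.75},{"travel":[0.477,-0.94,-0.8],"turn":[0,0,0],"hand":0.75},{"travel":[0.477,-0.94,-0.8],"turn":[0,0,0],"hand":0.75}]'
python3 - <<'E'
from h import *
stat()
for n in ["wrist","top"]:
    s=snapshot(n);cv2.imwrite(f"pics/{n}1.png",s["image"][:,:,::-1])
stat()
E
```

```text
time: 1.85
tool_pos: [443.5, 51.7, 57.6]
tool_rot: [-0.001, 0.803, 0.596, 0.0]
force: [-0.7, 0.1, 0.4]
gripper_width: 0.752
t 1.85 board xy [-113.4 -161.1] z 57.6 world [443.5  51.7  57.6] yaw-A deg 90.09 tilt [-0.0003  0.0014] F board [-0.7 -0.1] 0.4 w 0.752
t 1.95 board xy [-112.  -159.8] z 59.5 world [445.2  52.5  59.5] yaw-A deg 90.21 tilt [0.0042 0.001 ] F board [-0.   0.2] -0.1 w 0.745
```

View pics/wrist1.png

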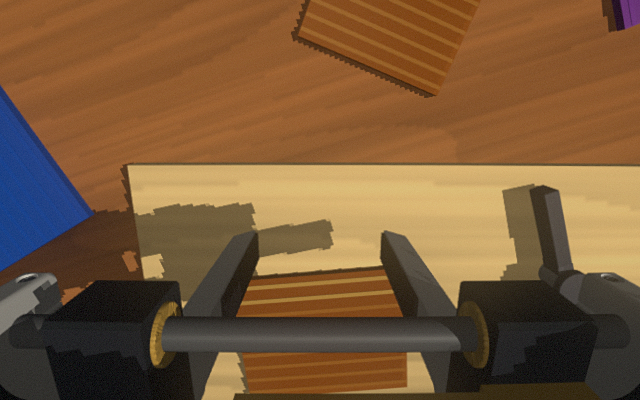

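View pics/top1.png

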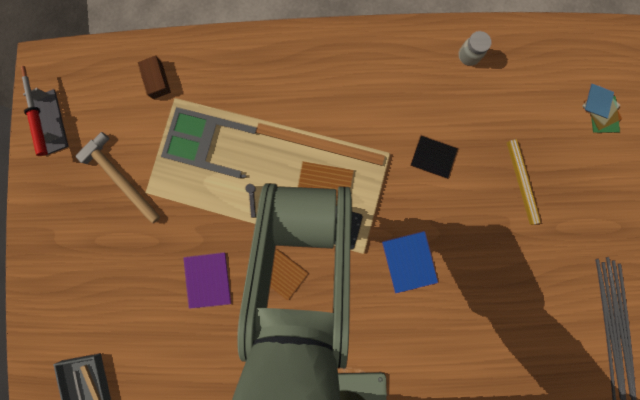

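```bash
python3 -m pendant '[{"travel":[0,0,-0.2],"turn":[0,0,0],"hand":0.75},{"travel":[0,0,-0.285],"turn":[0,0,0],"hand":0.75},{"travel":[0,0,-0.30],"turn":[0,0,0],"hand":0.75},{"travel":[0,0,-0.30],"turn":[0,0,0],"hand":0.75}]'
python3 - <<'E'
from h import *
for i in range(5):
    stat();snapshot("wrist")
bd(55,0)
s=snapshot("scene");cv2.imwrite("pics/s2.png",cv2.resize(s["image"][110:280,240:500],None,fx=3,fy=3)[:,:,::-1])
E
```

```text
time: 2.45
tool_pos: [445.6, 52.8, 30.1]
tool_rot: [0.001, 0.802, 0.597, 0.002]
force: [0.1, 0.5, 0.3]
gripper_width: 0.752
t 2.45 board xy [-111.6 -159.4] z 30.1 world [445.6  52.8  30.1] yaw-A deg 90.24 tilt [0.0053 0.001 ] F board [-0.1  0.5] 0.3 w 0.752
t 2.5 board xy [-111.5 -159.5] z 30.2 world [445.8  52.7  30.2] yaw-A deg 90.24 tilt [0.0056 0.0009] F board [0.2 0.2] 0.7 w 0.748
t 2.55 board xy [-111.5 -159.6] z 30.1 world [445.7  52.6  30.1] yaw-A deg 90.23 tilt [0.0055 0.0009] F board [-0.2  0.5] 0.0 w 0.75
t 2.6 board xy [-111.5 -159.6] z 30.0 world [445.7  52.6  30. ] yaw-A deg 90.22 tilt [0.0054 0.001 ] F board [-0.8 -0.6] -0.4 w 0.751
t 2.65 board xy [-111.5 -159.7] z 30.0 world [445.6  52.5  30. ] yaw-A deg 90.22 tilt [0.0053 0.001 ] F board [-0.4  0.2] -0.1 w 0.748
world shift/100 [ 0.526 -0.16 ]
```

View pics/s2.png

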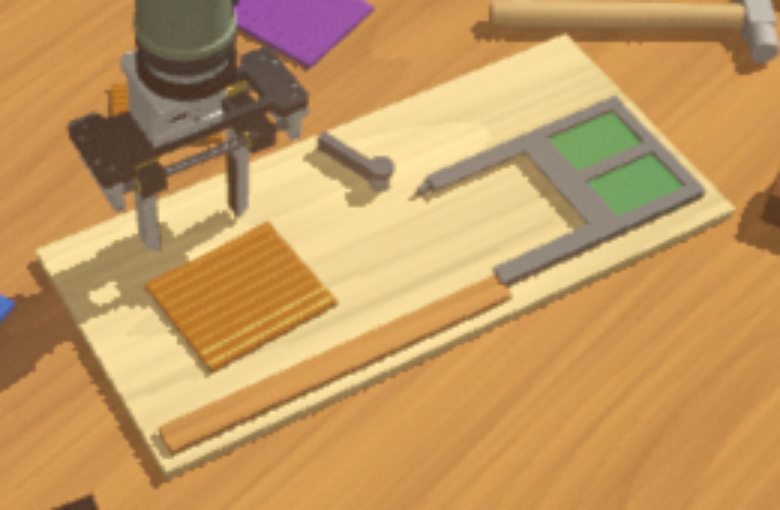

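```bash
python3 -m pendant '[{"travel":[0,0,-0.025],"turn":[0,0,0],"hand":0.75},{"travel":[0.07,-0.021,-0.025],"turn":[0,0,0],"hand":0.75},{"travel":[0.14,-0.043,-0.025],"turn":[0,0,0],"hand":0.75},{"travel":[0.19,-0.058,-0.025],"turn":[0,0,0],"hand":0.75},{"travel":[0.24,-0.073,-0.025],"turn":[0,0,0],"hand":0.75},{"travel":[0.29,-0.088,-0.025],"turn":[0,0,0],"hand":0.75},{"travel":[0.34,-0.104,-0.025],"turn":[0,0,0],"hand":0.75},{"travel":[0.38,-0.116,-0.025],"turn":[0,0,0],"hand":0.75},{"travel":[0.42,-0.128,-0.025],"turn":[0,0,0],"hand":0.75},{"travel":[0.45,-0.137,-0.025],"turn":[0,0,0],"hand":0.75}]'
python3 - <<'E'
from h import *
stat()
s=snapshot("scene");cv2.imwrite("pics/s3.png",cv2.resize(s["image"][110:280,240:500],None,fx=3,fy=3)[:,:,::-1])
stat()
E
```

```text
time: 4.0
tool_pos: [490.7, 38.6, 27.2]
tool_rot: [0.001, 0.803, 0.597, 0.002]
force: [-0.8, 0.4, -0.4]
gripper_width: 0.752
t 4.0 board xy [ -64.4 -159.8] z 27.2 world [490.7  38.6  27.2] yaw-A deg 90.2 tilt [0.0049 0.0009] F board [-0.9  0.1] -0.4 w 0.752
t 4.05 board xy [ -63.9 -159.8] z 27.3 world [491.1  38.5  27.3] yaw-A deg 90.2 tilt [0.0056 0.0008] F board [-0.5 -0.3] -0.8 w 0.752
```

View pics/s3.png

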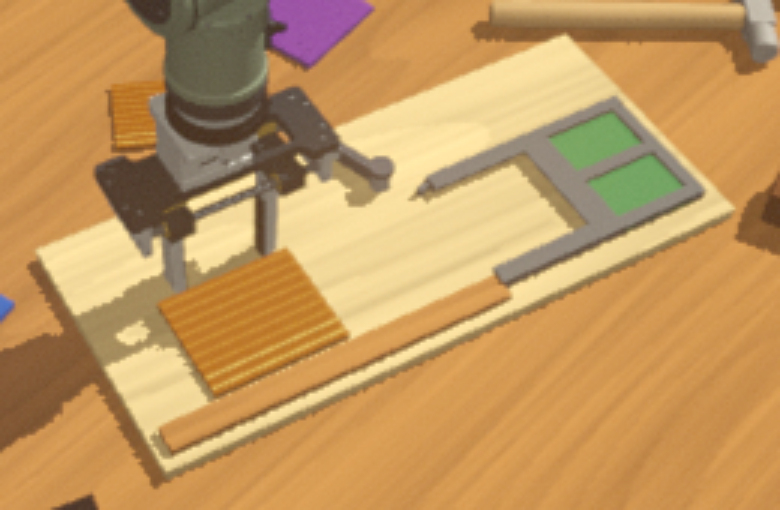

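```bash
python3 -m pendant '[{"travel":[0.02,-0.006,0],"turn":[0,0,0],"hand":0.75},{"travel":[0.035,-0.011,0],"turn":[0,0,0],"hand":0.75},{"travel":[0.05,-0.015,0],"turn":[0,0,0],"hand":0.75}]'
python3 -m pendant '[{"travel":[0.01,-0.003,0],"turn":[0,0,0],"hand":0.75},{"travel":[0.02,-0.006,0],"turn":[0,0,0],"hand":0.75}]'
python3 - <<'E'
from h import *
stat()
s=snapshot("scene");cv2.imwrite("pics/s4.png",cv2.resize(s["image"][170:260,280:440],None,fx=5,fy=5)[:,:,::-1])
stat()
E
```

```text
time: 4.42
tool_pos: [495.9, 37.1, 27.3]
tool_rot: [0.001, 0.803, 0.596, 0.002]
force: [-3.9, 1.3, 2.7]
gripper_width: 0.753
time: 4.68
tool_pos: [496.0, 37.1, 27.0]
tool_rot: [-0.001, 0.803, 0.596, 0.001]
force: [-6.4, 2.4, 4.4]
gripper_width: 0.748
t 4.67 board xy [ -58.9 -159.7] z 27.0 world [496.   37.1  27. ] yaw-A deg 90.19 tilt [0.0005 0.002 ] F board [-6.9  0.5] 4.4 w 0.748
t 4.72 board xy [ -58.9 -159.8] z 27.0 world [496.   37.1  27. ] yaw-A deg 90.19 tilt [0.0004 0.0021] F board [-5.7  1. ] 4.7 w 0.751
```

View pics/s4.png

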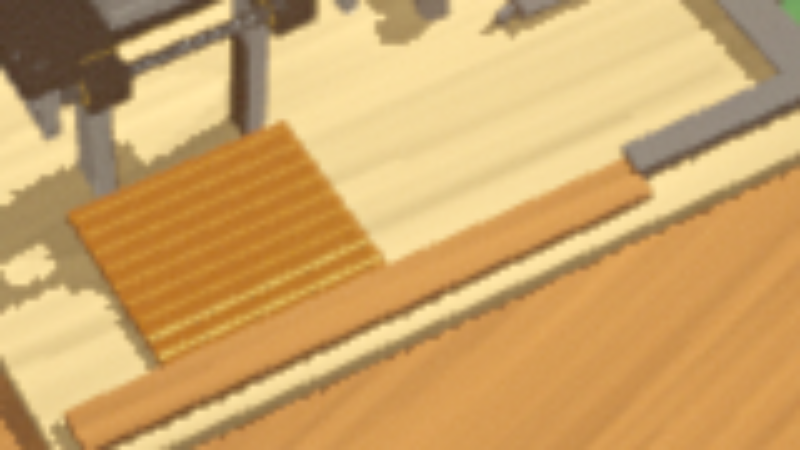

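```bash
python3 -m pendant '[{"travel":[-0.1,0.03,0],"turn":[0,0,0],"hand":0.75},{"travel":[-0.1,0.03,0.3],"turn":[0,0,0],"hand":0.6},{"travel":[-0.1,0.03,0.6],"turn":[0,0,0],"hand":0.6},{"travel":[-0.1,-0.2,0.6],"turn":[0,0,-0.34],"hand":0.6},{"travel":[0,-0.3,0.6],"turn":[0,0,-0.67],"hand":0.6},{"travel":[0.1,-0.4,0.6],"turn":[0,0,-1],"hand":0.6}]'
python3 -m pendant '[{"travel":[0,-0.2,0],"turn":[0,0,-0.34],"hand":0.6},{"travel":[0.1,-0.4,0],"turn":[0,0,-0.67],"hand":0.6},{"travel":[0.2,-0.6,0],"turn":[0,0,-1],"hand":0.6}]'
python3 -m pendant '[{"travel":[0,0,0],"turn":[0,0,-0.34],"hand":0.6},{"travel":[0,0,0],"turn":[0,0,-0.67],"hand":0.6},{"travel":[0,0,0],"turn":[0,0,-1],"hand":0.6},{"travel":[0,0,0],"turn":[0,0,-1],"hand":0.6}]'
python3 - <<'E'
from h import *
stat()
s=snapshot("scene");cv2.imwrite("pics/s5.png",cv2.resize(s["image"][110:280,240:500],None,fx=3,fy=3)[:,:,::-1])
s=snapshot("wrist");cv2.imwrite("pics/w5.png",s["image"][:,:,::-1])
stat()
E
```

```text
time: 5.48
tool_pos: [506.8, -3.6, 87.5]
tool_rot: [0.0, 0.931, 0.366, 0.002]
force: [0.4, -0.0, -0.3]
gripper_width: 0.599
time: 5.85
tool_pos: [527.6, -64.4, 87.8]
tool_rot: [0.002, 0.994, 0.11, 0.003]
force: [0.2, 0.2, 0.4]
gripper_width: 0.601
time: 6.35
tool_pos: [528.0, -64.6, 88.1]
tool_rot: [0.003, 0.989, -0.15, 0.003]
force: [0.1, 0.5, 0.4]
gripper_width: 0.599
t 6.35 board xy [   1.5 -247.7] z 88.1 world [528.  -64.6  88.1] yaw-A deg -0.34 tilt [ 0.0059 -0.006 ] F board [-0.   0.5] 0.4 w 0.599
t 6.45 board xy [   1.2 -247.6] z 88.0 world [527.8 -64.5  88. ] yaw-A deg -0.3 tilt [ 0.0053 -0.0057] F board [-0.2  0.4] -0.9 w 0.599
```

View pics/s5.png

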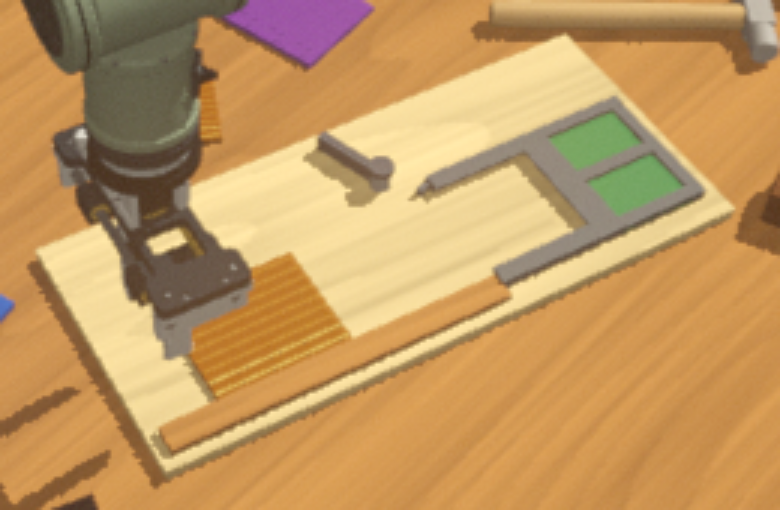

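View pics/w5.png

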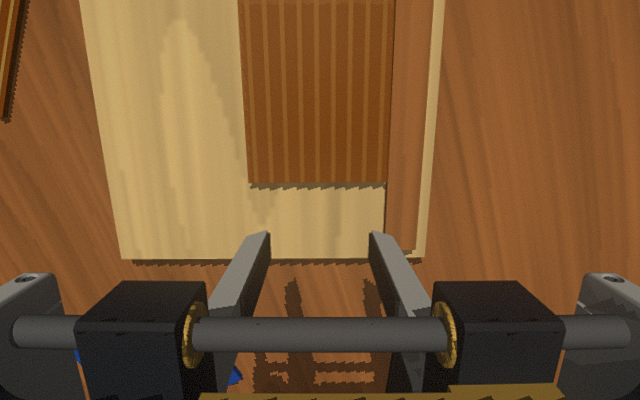

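Run:
```python
from h import *
st=ctrl.get_state();s=snapshot("wrist");c=cam(s,st)
print("pane rear",(ray(c,[(249,184),(385,184)],18)[:,:2]-O)@RB)
print("board edge",(ray(c,[(122,259),(424,259)],12)[:,:2]-O)@RB)
print("lath face foot/top",(ray(c,[(394,10)],20)[:,:2]-O)@RB,(ray(c,[(387,190)],20)[:,:2]-O)@RB)
bd(-2,0)
```

```text
pane rear [[ -49.95855296 -224.14682154]
 [  48.62996678 -224.80965704]]
board edge [[-156.82865932 -285.92885903]
 [  83.97174208 -287.4612636 ]]
lath face foot/top [[  49.07646108 -110.8600942 ]] [[  49.87471705 -228.81058158]]
world shift/100 [-0.019  0.006]
```

```bash
python3 -m pendant '[{"travel":[0,0,-0.3],"turn":[0,0,0.01],"hand":0.6},{"travel":[0,0,-0.55],"turn":[0,0,0.01],"hand":0.6},{"travel":[0,0,-0.6],"turn":[0,0,0.01],"hand":0.6},{"travel":[0,0,-0.605],"turn":[0,0,0.01],"hand":0.6}]'
python3 -c "from h import *;stat();bd(0,100)"
```

```text
time: 7.0
tool_pos: [528.1, -64.5, 27.8]
tool_rot: [0.002, 0.989, -0.147, 0.003]
force: [0.2, -0.0, -0.7]
gripper_width: 0.598
t 7.0 board xy [   1.5 -247.6] z 27.8 world [528.1 -64.5  27.8] yaw-A deg 0.01 tilt [ 0.0056 -0.0057] F board [0.2 0. ] -0.7 w 0.598
world shift/100 [0.292 0.957]
```

```bash
python3 -m pendant '[{"travel":[0.015,0.048,-0.005],"turn":[0,0,0],"hand":0.6},{"travel":[0.03,0.096,-0.005],"turn":[0,0,0],"hand":0.6},{"travel":[0.045,0.143,-0.005],"turn":[0,0,0],"hand":0.6},{"travel":[0.06,0.192,-0.005],"turn":[0,0,0],"hand":0.6},{"travel":[0.08,0.263,-0.005],"turn":[0,0,0],"hand":0.6},{"travel":[0.102,0.335,-0.005],"turn":[0,0,0],"hand":0.6},{"travel":[0.125,0.411,-0.005],"turn":[0,0,0],"hand":0.6},{"travel":[0.146,0.478,-0.005],"turn":[0,0,0],"hand":0.6},{"travel":[0.17,0.555,-0.005],"turn":[0,0,0],"hand":0.6},{"travel":[0.19,0.622,-0.005],"turn":[0,0,0],"hand":0.6},{"travel":[0.21,0.689,-0.005],"turn":[0,0,0],"hand":0.6},{"travel":[0.23,0.755,-0.005],"turn":[0,0,0],"hand":0.6}]'
python3 - <<'E'
from h import *
stat()
s=snapshot("scene");cv2.imwrite("pics/s6.png",cv2.resize(s["image"][110:280,240:500],None,fx=3,fy=3)[:,:,::-1])
s=snapshot("wrist");cv2.imwrite("pics/w6.png",s["image"][:,:,::-1])
stat()
E
```

```text
time: 8.5
tool_pos: [551.1, 11.4, 27.2]
tool_rot: [0.002, 0.989, -0.147, 0.003]
force: [-0.4, -2.0, 1.7]
gripper_width: 0.596
t 8.5 board xy [   1.3 -168.2] z 27.2 world [551.1  11.4  27.2] yaw-A deg 0.01 tilt [ 0.0054 -0.0057] F board [ 0.2 -2. ] 1.7 w 0.596
t 8.6 board xy [   1.2 -167.6] z 27.1 world [551.2  12.1  27.1] yaw-A deg 0.04 tilt [ 0.0057 -0.0047] F board [0.4 0.8] -0.0 w 0.598
```

View pics/s6.png

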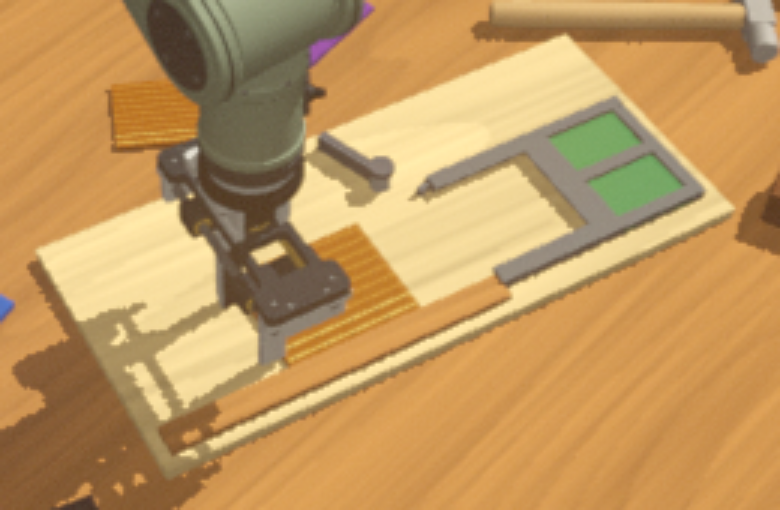

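View pics/w6.png

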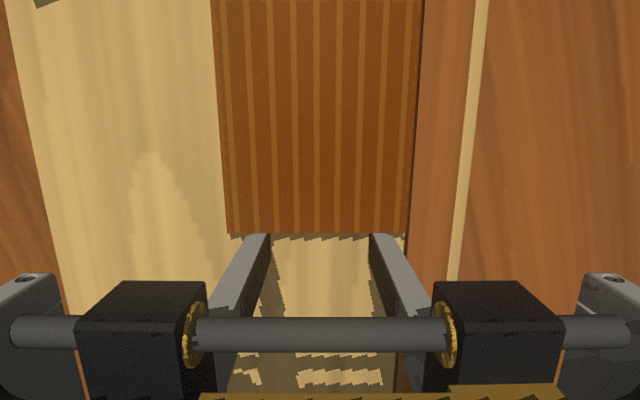

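```bash
python3 -m pendant '[{"travel":[0.015,0.048,0],"turn":[0,0,0],"hand":0.6},{"travel":[0.03,0.096,0],"turn":[0,0,0],"hand":0.6},{"travel":[0.045,0.145,0],"turn":[0,0,0],"hand":0.6},{"travel":[0.063,0.2,0],"turn":[0,0,0],"hand":0.6},{"travel":[0.08,0.26,0],"turn":[0,0,0],"hand":0.6},{"travel":[0.098,0.32,0],"turn":[0,0,0],"hand":0.6},{"travel":[0.116,0.38,0],"turn":[0,0,0],"hand":0.6},{"travel":[0.134,0.44,0],"turn":[0,0,0],"hand":0.6},{"travel":[0.15,0.49,0],"turn":[0,0,0],"hand":0.6},{"travel":[0.168,0.55,0],"turn":[0,0,0],"hand":0.6},{"travel":[0.183,0.6,0],"turn":[0,0,0],"hand":0.6}]'
python3 - <<'E'
from h import *
stat()
s=snapshot("scene");cv2.imwrite("pics/s7.png",cv2.resize(s["image"][130:260,310:500],None,fx=4,fy=4)[:,:,::-1])
s=snapshot("wrist");cv2.imwrite("pics/w7.png",s["image"][:,:,::-1])
stat()
E
```

```text
time: 9.98
tool_pos: [569.6, 72.5, 27.0]
tool_rot: [0.002, 0.989, -0.147, 0.003]
force: [-0.1, -0.4, -1.9]
gripper_width: 0.598
t 9.97 board xy [   1.2 -104.4] z 27.0 world [569.6  72.5  27. ] yaw-A deg 0.04 tilt [ 0.0056 -0.0046] F board [-0.  -0.4] -1.9 w 0.598
t 10.07 board xy [   1.3 -104.1] z 27.1 world [569.8  72.8  27.1] yaw-A deg 0.06 tilt [ 0.0061 -0.0041] F board [-0.2 -0.1] -0.1 w 0.598
```

View pics/s7.png

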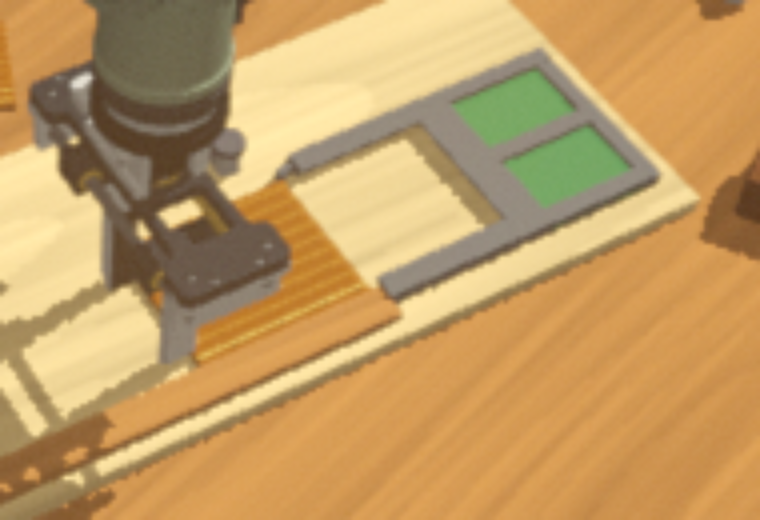

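View pics/w7.png

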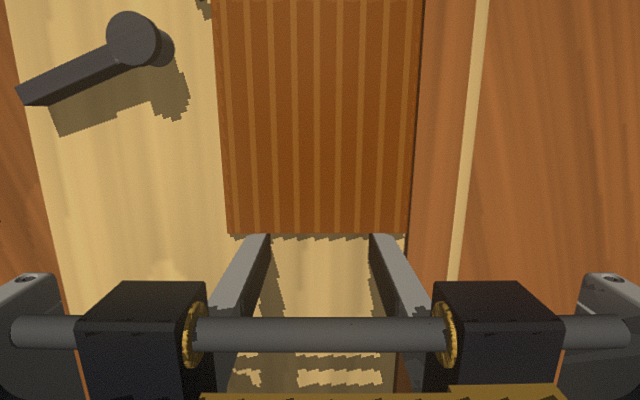

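```bash
python3 -m pendant '[{"travel":[0.012,0.038,0],"turn":[0,0,0],"hand":0.6},{"travel":[0.023,0.077,0],"turn":[0,0,0],"hand":0.6},{"travel":[0.035,0.115,0],"turn":[0,0,0],"hand":0.6},{"travel":[0.047,0.153,0],"turn":[0,0,0],"hand":0.6},{"travel":[0.058,0.191,0],"turn":[0,0,0],"hand":0.6},{"travel":[0.07,0.23,0],"turn":[0,0,0],"hand":0.6}]'
python3 -m pendant '[{"travel":[0.012,0.038,0],"turn":[0,0,0],"hand":0.6},{"travel":[0.023,0.077,0],"turn":[0,0,0],"hand":0.6},{"travel":[0.035,0.115,0],"turn":[0,0,0],"hand":0.6},{"travel":[0.047,0.153,0],"turn":[0,0,0],"hand":0.6},{"travel":[0.058,0.191,0],"turn":[0,0,0],"hand":0.6},{"travel":[0.07,0.23,0],"turn":[0,0,0],"hand":0.6}]'
python3 - <<'E'
from h import *
stat()
s=snapshot("scene");cv2.imwrite("pics/s8.png",cv2.resize(s["image"][130:260,310:500],None,fx=4,fy=4)[:,:,::-1])
s=snapshot("wrist");cv2.imwrite("pics/w8.png",s["image"][:,:,::-1])
stat()
E
```

```text
time: 10.82
tool_pos: [576.9, 96.1, 27.2]
tool_rot: [0.002, 0.989, -0.147, 0.003]
force: [-0.2, -1.3, 0.0]
gripper_width: 0.603
time: 11.58
tool_pos: [583.9, 119.3, 27.2]
tool_rot: [0.002, 0.989, -0.147, 0.003]
force: [0.0, -1.8, 0.4]
gripper_width: 0.6
t 11.57 board xy [  1.3 -55.4] z 27.2 world [583.9 119.3  27.2] yaw-A deg 0.06 tilt [ 0.0061 -0.0042] F board [ 0.6 -1.7] 0.4 w 0.6
t 11.68 board xy [  1.3 -55. ] z 27.2 world [584.1 119.7  27.2] yaw-A deg 0.08 tilt [ 0.0066 -0.0035] F board [0.1 0. ] -0.3 w 0.6
```

View pics/s8.png

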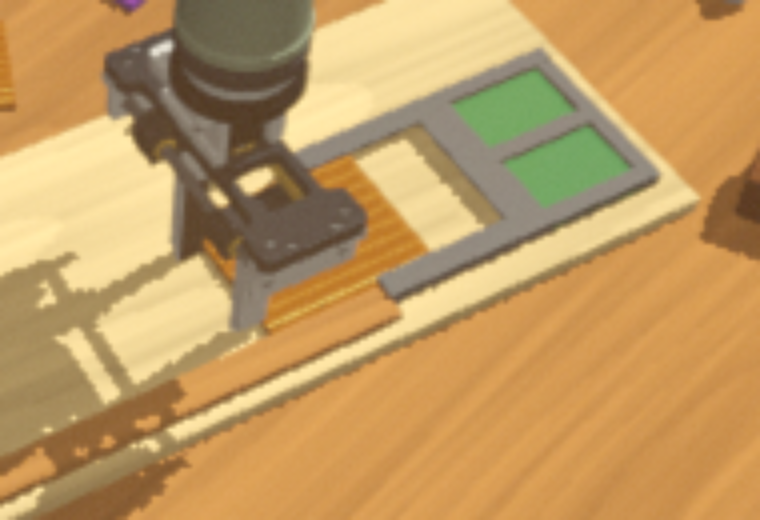

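View pics/w8.png

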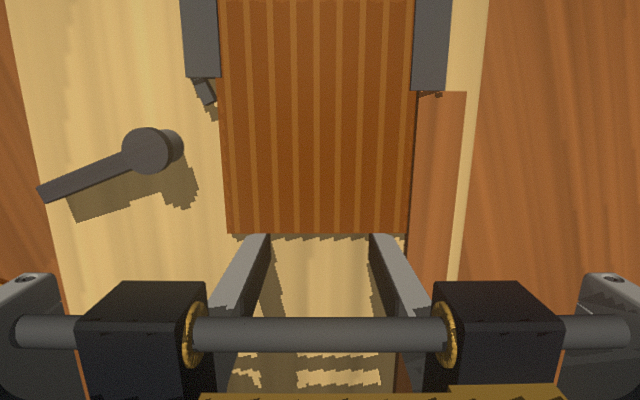

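```bash
python3 -m pendant '[{"travel":[0.012,0.038,0],"turn":[0,0,0],"hand":0.6},{"travel":[0.023,0.077,0],"turn":[0,0,0],"hand":0.6},{"travel":[0.035,0.115,0],"turn":[0,0,0],"hand":0.6},{"travel":[0.047,0.153,0],"turn":[0,0,0],"hand":0.6},{"travel":[0.058,0.191,0],"turn":[0,0,0],"hand":0.6},{"travel":[0.07,0.23,0],"turn":[0,0,0],"hand":0.6}]'
python3 -m pendant '[{"travel":[0.01,0.033,0],"turn":[0,0,0],"hand":0.6},{"travel":[0.02,0.067,0],"turn":[0,0,0],"hand":0.6},{"travel":[0.03,0.1,0],"turn":[0,0,0],"hand":0.6},{"travel":[0.04,0.133,0],"turn":[0,0,0],"hand":0.6},{"travel":[0.05,0.166,0],"turn":[0,0,0],"hand":0.6},{"travel":[0.06,0.198,0],"turn":[0,0,0],"hand":0.6}]'
python3 -c "from h import *;stat();bd(0,1)"
```

```text
time: 12.42
tool_pos: [591.2, 143.0, 27.2]
tool_rot: [0.001, 0.989, -0.147, 0.003]
force: [-1.3, -1.2, -0.3]
gripper_width: 0.6
time: 13.18
tool_pos: [597.2, 163.0, 27.2]
tool_rot: [0.001, 0.989, -0.147, 0.003]
force: [-0.5, -1.6, 0.3]
gripper_width: 0.6
t 13.18 board xy [ 1.2 -9.8] z 27.2 world [597.2 163.   27.2] yaw-A deg 0.08 tilt [ 0.0065 -0.0035] F board [-0.  -1.7] 0.3 w 0.6
world shift/100 [0.003 0.01 ]
```

```bash
python3 -m pendant '[{"travel":[0.006,0.02,0],"turn":[0,0,0],"hand":0.6},{"travel":[0.012,0.04,0],"turn":[0,0,0],"hand":0.6},{"travel":[0.018,0.06,0],"turn":[0,0,0],"hand":0.6},{"travel":[0.024,0.08,0],"turn":[0,0,0],"hand":0.6},{"travel":[0.029,0.096,0],"turn":[0,0,0],"hand":0.6}]'
python3 -m pendant '[{"travel":[0.004,0.014,0],"turn":[0,0,0],"hand":0.6},{"travel":[0.009,0.029,0],"turn":[0,0,0],"hand":0.6}]'
python3 -c "from h import *;stat();bd(0,1)"
```

```text
time: 13.8
tool_pos: [600.1, 172.7, 27.2]
tool_rot: [0.001, 0.989, -0.147, 0.003]
force: [0.1, -1.3, -0.1]
gripper_width: 0.601
time: 14.05
tool_pos: [601.1, 175.6, 27.2]
tool_rot: [0.001, 0.989, -0.147, 0.003]
force: [-0.9, -0.7, 0.5]
gripper_width: 0.6
t 14.05 board xy [1.2 3.4] z 27.2 world [601.1 175.6  27.2] yaw-A deg 0.07 tilt [ 0.0065 -0.0036] F board [-0.6 -1. ] 0.5 w 0.6
world shift/100 [0.003 0.01 ]
```

```bash
python3 -m pendant '[{"travel":[0.004,0.012,0],"turn":[0,0,0],"hand":0.6},{"travel":[0.006,0.019,0],"turn":[0,0,0],"hand":0.6}]'
python3 -c "from h import *;stat()"
python3 -m pendant '[{"travel":[0.004,0.012,0],"turn":[0,0,0],"hand":0.6},{"travel":[0.006,0.019,0],"turn":[0,0,0],"hand":0.6}]'
python3 -c "from h import *;stat();bd(0,1)"
```

```text
time: 14.3
tool_pos: [601.4, 176.8, 27.2]
tool_rot: [0.002, 0.989, -0.147, 0.003]
force: [-1.7, -5.6, 1.4]
gripper_width: 0.597
t 14.3 board xy [1.2 4.6] z 27.2 world [601.4 176.8  27.2] yaw-A deg 0.1 tilt [ 0.0056 -0.0053] F board [-0.  -5.9] 1.4 w 0.597
time: 14.55
tool_pos: [601.4, 176.9, 27.2]
tool_rot: [0.004, 0.989, -0.146, 0.003]
force: [-2.4, -7.4, 3.1]
gripper_width: 0.599
t 14.55 board xy [1.2 4.7] z 27.2 world [601.4 176.9  27.2] yaw-A deg 0.12 tilt [ 0.0038 -0.0086] F board [-0.1 -7.8] 3.1 w 0.599
world shift/100 [0.003 0.01 ]
```

```bash
python3 -m pendant '[{"travel":[0.009,0.029,0],"turn":[0,0,0],"hand":0.6},{"travel":[0.01,0.034,0],"turn":[0,0,0],"hand":0.6},{"travel":[0.01,0.034,0],"turn":[0,0,0],"hand":0.6}]'
python3 -c "from h import *;stat()"
```

```text
time: 14.92
tool_pos: [601.5, 177.0, 27.3]
tool_rot: [0.007, 0.989, -0.146, 0.001]
force: [-3.5, -9.6, 4.4]
gripper_width: 0.599
t 14.93 board xy [1.2 4.9] z 27.3 world [601.5 177.   27.3] yaw-A deg 0.14 tilt [ 0.0009 -0.0143] F board [ -0.5 -10.2] 4.4 w 0.599
```

```bash
python3 -m pendant '[{"travel":[0.013,0.043,0],"turn":[0,0,0],"hand":0.6},{"travel":[0.017,0.055,0],"turn":[0,0,0],"hand":0.6},{"travel":[0.017,0.055,0],"turn":[0,0,0],"hand":0.6},{"travel":[0.017,0.055,0],"turn":[0,0,0],"hand":0.6}]'
python3 -c "from h import *;stat();snapshot('wrist');stat()"
```

```text
time: 15.42
tool_pos: [601.6, 177.3, 27.3]
tool_rot: [0.012, 0.989, -0.146, -0.0]
force: [-5.9, -14.9, 6.5]
gripper_width: 0.599
t 15.43 board xy [1.3 5.1] z 27.3 world [601.6 177.3  27.3] yaw-A deg 0.17 tilt [-0.004  -0.0234] F board [ -1.3 -16. ] 6.5 w 0.599
t 15.47 board xy [1.2 5.1] z 27.3 world [601.6 177.3  27.3] yaw-A deg 0.17 tilt [-0.0041 -0.0234] F board [ -1.1 -15.1] 7.0 w 0.601
```

```bash
python3 -m pendant '[{"travel":[0.016,0.052,0],"turn":[0,0,0],"hand":0.6},{"travel":[0.016,0.052,0],"turn":[0,0,0],"hand":0.6},{"travel":[0.016,0.052,0],"turn":[0,0,0],"hand":0.6},{"travel":[0.016,0.052,0],"turn":[0,0,0],"hand":0.6},{"travel":[0.016,0.052,0],"turn":[0,0,0],"hand":0.6},{"travel":[0.016,0.052,0],"turn":[0,0,0],"hand":0.6},{"travel":[0.016,0.052,0],"turn":[0,0,0],"hand":0.6},{"travel":[0.016,0.052,0],"turn":[0,0,0],"hand":0.6},{"travel":[0.016,0.052,0],"turn":[0,0,0],"hand":0.6}]'
python3 - <<'E'
from h import *
stat();s=snapshot("wrist");cv2.imwrite("pics/w9.png",s["image"][:,:,::-1])
E
```

```text
time: 16.6
tool_pos: [601.6, 177.3, 27.3]
tool_rot: [0.017, 0.989, -0.146, -0.002]
force: [-5.7, -13.8, 5.8]
gripper_width: 0.6
t 16.6 board xy [1.3 5.2] z 27.3 world [601.6 177.3  27.3] yaw-A deg 0.19 tilt [-0.0088 -0.0322] F board [ -1.5 -14.8] 5.8 w 0.6
```

View pics/w9.png

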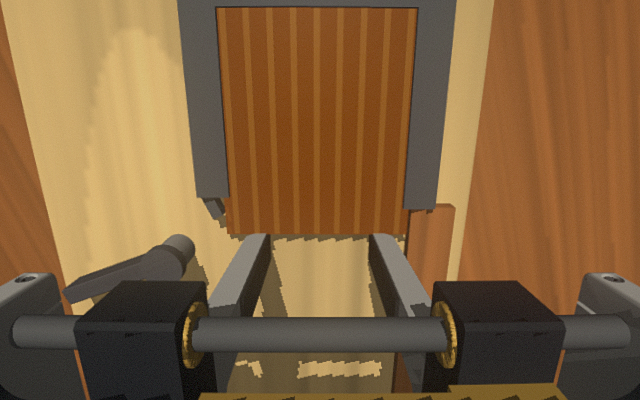

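```bash
python3 -m pendant '[{"travel":[-0.01,-0.03,0],"turn":[0.03,-0.008,0],"hand":0.6},{"travel":[-0.03,-0.1,0],"turn":[0.0615,-0.0168,0],"hand":0.6},{"travel":[-0.06,-0.2,0],"turn":[0.0615,-0.0168,0],"hand":0.6},{"travel":[-0.06,-0.2,0.3],"turn":[0.0615,-0.0168,0],"hand":0.6},{"travel":[-0.06,-0.2,0.7],"turn":[0.0615,-0.0168,0],"hand":0},{"travel":[-0.06,-0.2,0.9],"turn":[0.0615,-0.0168,0],"hand":0},{"travel":[-0.06,-0.2,0.9],"turn":[0.0615,-0.0168,0],"hand":0}]'
python3 - <<'E'
from h import *
stat()
s=snapshot("scene");cv2.imwrite("pics/s10.png",cv2.resize(s["image"][130:260,310:500],None,fx=4,fy=4)[:,:,::-1])
st=ctrl.get_state();s=snapshot("wrist");cv2.imwrite("pics/w10.png",s["image"][:,:,::-1])
E
```

```text
time: 17.52
tool_pos: [597.1, 157.6, 119.2]
tool_rot: [-0.001, 0.989, -0.146, 0.002]
force: [-0.2, 0.1, 0.1]
gripper_width: 0.315
t 17.52 board xy [  2.6 -15. ] z 119.2 world [597.1 157.6 119.2] yaw-A deg 0.19 tilt [0.0042 0.0007] F board [-0.2  0. ] 0.1 w 0.315
```

View pics/s10.png

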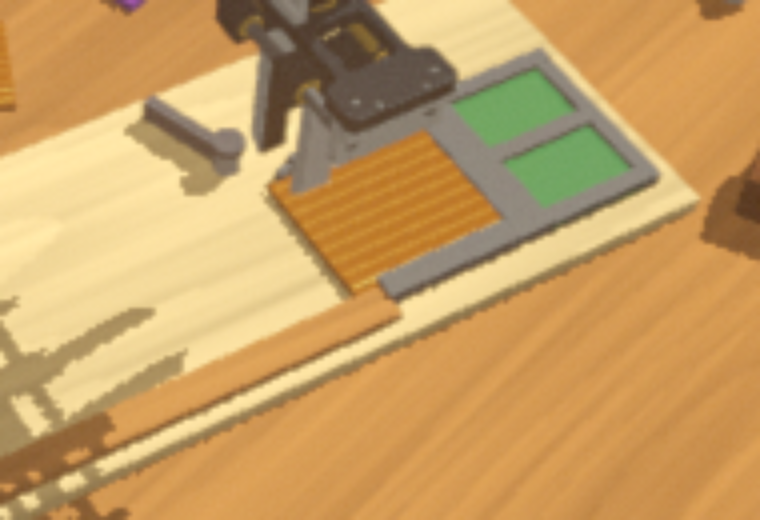

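View pics/w10.png

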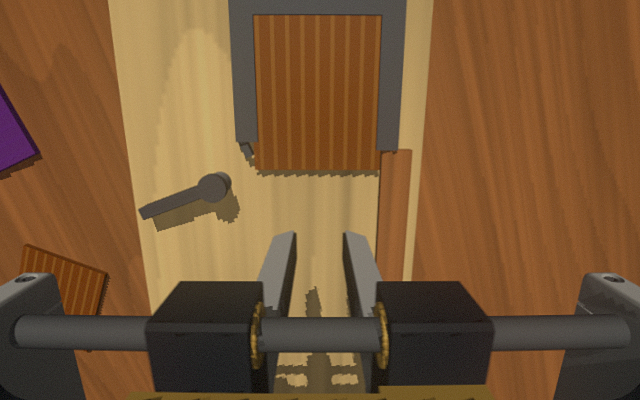

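Pane sits under the lips; its rear edge is at row ~173 in the wrist view, and the keeper hub is at (214,188) with the bar tip at (144,213).

Run:
```python
from h import *
st=ctrl.get_state();s=snapshot("wrist");c=cam(s,st)
b=lambda p,z:np.round((ray(c,p,z)[:,:2]-O)@RB,1)
print("pane rear",b([(258,173),(380,173)],18).tolist(),"strip ends",b([(387,152)],22.5).tolist())
h=b([(214,188)],37)[0];t=b([(143,213)],30)[0];print("hub",h,"tip",t,"q",np.arctan2(-(t-h)[1],-(t-h)[0]))
piv=np.array([-80,2.])-1.5
prev=np.array([2.6,-15])
for q in [.1,.35,.6,.9,1.2,1.57,1.9,2.2,2.5,2.8,3.0,3.14,3.2]:
    off=5+12.5*abs(np.sin(q))+8*abs(np.cos(q))
    p=piv+46*np.array([-np.cos(q),-np.sin(q)])-off*np.array([np.sin(q),-np.cos(q)])
    w=O+RB@p; print(q,np.round(p,1),"world",np.round(w,1))
```

```text
pane rear [[-50.0, 10.0], [48.1, 10.4]] strip ends [[51.9, 27.8]]
hub [-80.4   2. ] tip [-141.7  -20.4] q 0.3503418885334136
0.1 [-128.7   10. ] world [478.7 219.8]
0.35 [-130.5    0.5] world [474.3 211.2]
0.6 [-130.   -10.1] world [471.6 201. ]
0.9 [-125.6  -23.2] world [472.  187.1]
1.2 [-116.4  -35.3] world [477.3 172.9]
1.57 [-99.  -45.5] world [490.9 158.1]
1.9 [-85.  -49.3] world [503.2 150.3]
2.2 [-70.4 -48.4] world [517.4 147. ]
2.5 [-56.  -42.2] world [533.1 148.7]
2.8 [-43.8 -30.7] world [548.1 156.1]
3.0 [-38.  -20.5] world [556.5 164.2]
3.14 [-35.5 -12.6] world [561.3 171. ]
3.2 [-34.8 -10.5] world [562.6 172.8]
```

```bash
python3 -m pendant '[{"travel":[-0.4,0.22,0],"turn":[0,0,0],"hand":0},{"travel":[-0.7,0.4,0],"turn":[0,0,0],"hand":0},{"travel":[-0.7,0.4,0],"turn":[0,0,0],"hand":0}]'
python3 -m pendant '[{"travel":[-0.5,0.27,0],"turn":[0,0,0],"hand":0},{"travel":[-0.5,0.27,0],"turn":[0,0,0],"hand":0},{"travel":[-0.5,0.27,-0.4],"turn":[0,0,0],"hand":0},{"travel":[-0.5,0.27,-0.4],"turn":[0,0,0],"hand":0}]'
python3 - <<'E'
from h import *
stat()
st=ctrl.get_state();s=snapshot("wrist");cv2.imwrite("pics/w11.png",s["image"][:,:,::-1])
E
```

```text
time: 18.05
tool_pos: [520.8, 197.9, 113.1]
tool_rot: [0.001, 0.989, -0.145, -0.004]
force: [1.0, -1.0, 0.5]
gripper_width: 0.004
time: 18.55
tool_pos: [469.0, 223.4, 70.1]
tool_rot: [0.003, 0.989, -0.145, -0.007]
force: [0.2, 0.2, 0.9]
gripper_width: 0.003
t 18.55 board xy [-139.    10.6] z 70.1 world [469.  223.4  70.1] yaw-A deg 0.3 tilt [-0.0149 -0.0036] F board [0.1 0.3] 0.9 w 0.003
```

View pics/w11.png

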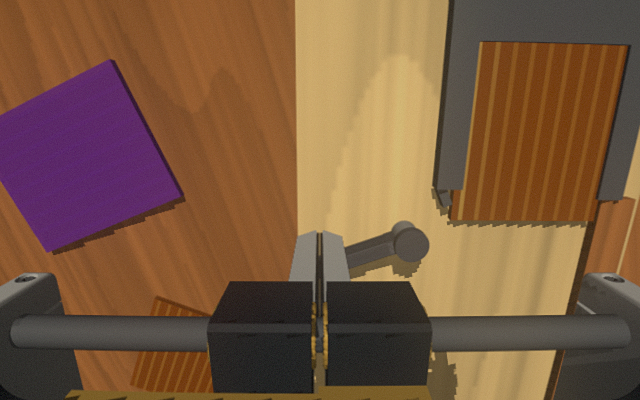

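```bash
python3 -m pendant '[{"travel":[0.095,0.01,-0.1],"turn":[0.007,-0.028,0],"hand":0},{"travel":[0.095,0.01,-0.3],"turn":[0.007,-0.028,0],"hand":0},{"travel":[0.095,0.01,-0.37],"turn":[0.007,-0.028,0],"hand":0},{"travel":[0.095,0.01,-0.37],"turn":[0.007,-0.028,0],"hand":0}]'
python3 - <<'E'
from h import *
stat()
s=snapshot("scene");cv2.imwrite("pics/s12.png",cv2.resize(s["image"][130:260,310:500],None,fx=4,fy=4)[:,:,::-1])
E
```

```text
time: 19.1
tool_pos: [480.4, 224.8, 34.7]
tool_rot: [-0.001, 0.989, -0.145, 0.001]
force: [-0.3, 0.7, 1.1]
gripper_width: 0.003
t 19.1 board xy [-128.6   15.2] z 34.7 world [480.4 224.8  34.7] yaw-A deg 0.28 tilt [0.003  0.0011] F board [-0.5  0.5] 1.1 w 0.003
```

View pics/s12.png

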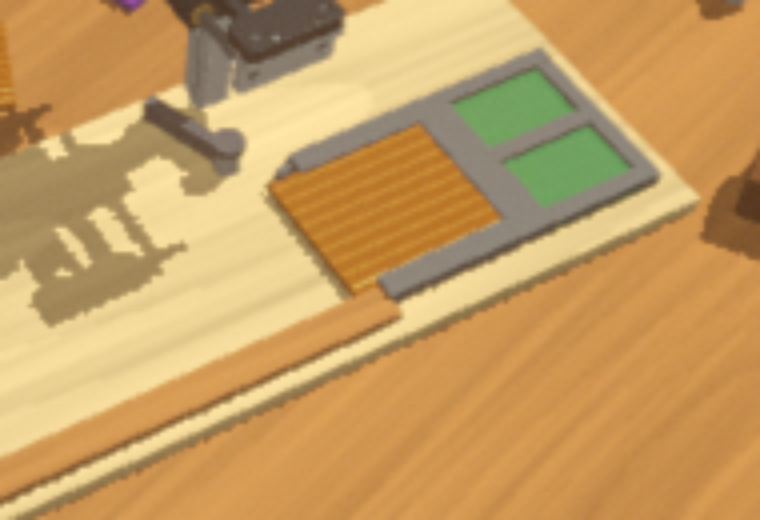

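```bash
python3 -m pendant '[{"travel":[-0.03,-0.07,-0.03],"turn":[0,0,0],"hand":0},{"travel":[-0.06,-0.136,-0.03],"turn":[0,0,0],"hand":0},{"travel":[-0.078,-0.19,-0.03],"turn":[0,0,0],"hand":0},{"travel":[-0.088,-0.24,-0.03],"turn":[0,0,0],"hand":0},{"travel":[-0.09,-0.31,-0.03],"turn":[0,0,0],"hand":0},{"travel":[-0.084,-0.377,-0.03],"turn":[0,0,0],"hand":0},{"travel":[-0.062,-0.45,-0.03],"turn":[0,0,0],"hand":0},{"travel":[-0.031,-0.52,-0.03],"turn":[0,0,0],"hand":0},{"travel":[0.033,-0.6,-0.03],"turn":[0,0,0],"hand":0},{"travel":[0.105,-0.667,-0.03],"turn":[0,0,0],"hand":0}]'
python3 - <<'E'
from h import *
stat()
s=snapshot("scene");cv2.imwrite("pics/s13.png",cv2.resize(s["image"][130:260,310:500],None,fx=4,fy=4)[:,:,::-1])
s=snapshot("wrist");cv2.imwrite("pics/w13.png",s["image"][:,:,::-1])
E
```

```text
time: 20.4
tool_pos: [491.4, 157.6, 32.0]
tool_rot: [-0.001, 0.989, -0.145, 0.002]
force: [-0.7, 1.0, 0.1]
gripper_width: 0.004
t 20.4 board xy [-98.4 -45.8] z 32.0 world [491.4 157.6  32. ] yaw-A deg 0.27 tilt [0.0033 0.0012] F board [-0.9  0.7] 0.1 w 0.004
```

View pics/s13.png

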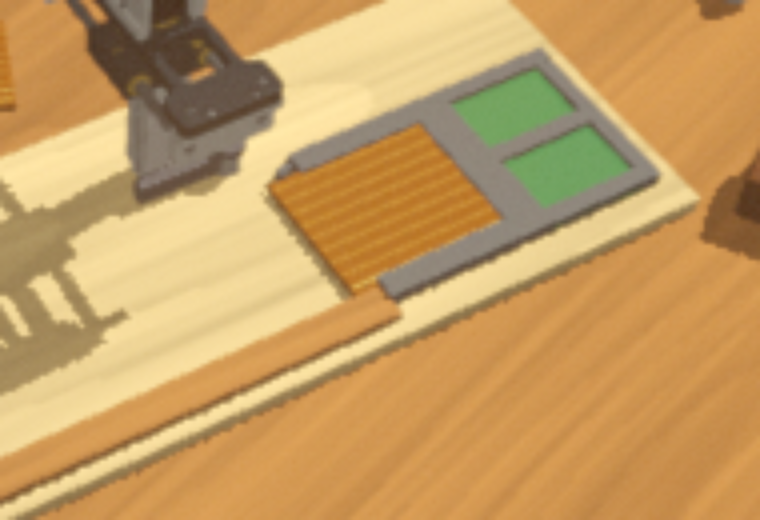

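View pics/w13.png

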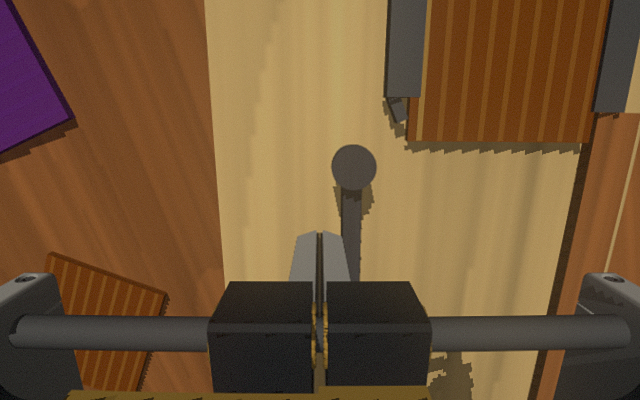

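```bash
python3 -m pendant '[{"travel":[0.06,-0.04,0],"turn":[0,0,0],"hand":0},{"travel":[0.118,-0.073,0],"turn":[0,0,0],"hand":0},{"travel":[0.19,-0.095,0],"turn":[0,0,0],"hand":0},{"travel":[0.26,-0.106,0],"turn":[0,0,0],"hand":0},{"travel":[0.34,-0.103,0],"turn":[0,0,0],"hand":0},{"travel":[0.417,-0.089,0],"turn":[0,0,0],"hand":0},{"travel":[0.495,-0.055,0],"turn":[0,0,0],"hand":0},{"travel":[0.567,-0.015,0],"turn":[0,0,0],"hand":0},{"travel":[0.61,0.025,0],"turn":[0,0,0],"hand":0},{"travel":[0.651,0.066,0],"turn":[0,0,0],"hand":0}]'
python3 - <<'E'
from h import *
stat()
s=snapshot("wrist");cv2.imwrite("pics/w14.png",s["image"][:,:,::-1])
E
```

```text
time: 21.75
tool_pos: [557.7, 164.1, 32.3]
tool_rot: [-0.001, 0.989, -0.145, 0.002]
force: [-0.8, -0.3, 0.1]
gripper_width: 0.006
t 21.75 board xy [-36.9 -20.2] z 32.3 world [557.7 164.1  32.3] yaw-A deg 0.24 tilt [0.0047 0.0006] F board [-0.6 -0.5] 0.1 w 0.006
```

View pics/w14.png

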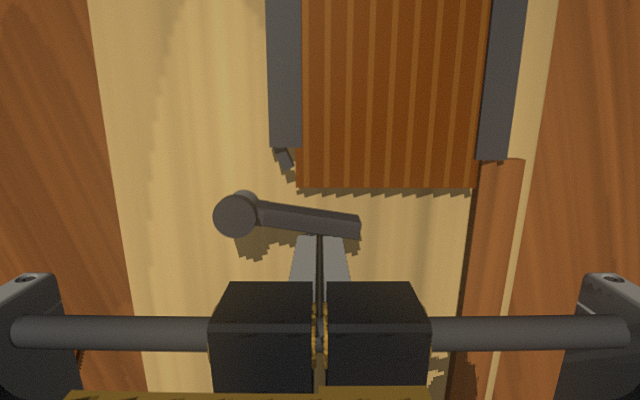

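```bash
python3 -m pendant '[{"travel":[0.01,0.03,0],"turn":[0,0,0],"hand":0},{"travel":[0.018,0.055,0],"turn":[0,0,0],"hand":0},{"travel":[0.024,0.075,0],"turn":[0,0,0],"hand":0}]'
python3 -m pendant '[{"travel":[0.004,0.014,0],"turn":[0,0,0],"hand":0},{"travel":[0.006,0.02,0],"turn":[0,0,0],"hand":0}]'
python3 - <<'E'
from h import *
stat()
s=snapshot("wrist");cv2.imwrite("pics/w15.png",s["image"][:,:,::-1])
E
```

```text
time: 22.18
tool_pos: [561.1, 171.7, 32.6]
tool_rot: [-0.0, 0.989, -0.145, 0.003]
force: [0.1, -5.6, 1.9]
gripper_width: 0.004
time: 22.42
tool_pos: [561.1, 171.8, 32.6]
tool_rot: [0.002, 0.989, -0.145, 0.003]
force: [-2.2, -7.9, 2.7]
gripper_width: 0.006
t 22.43 board xy [-35.9 -11.9] z 32.6 world [561.1 171.8  32.6] yaw-A deg 0.31 tilt [ 0.0047 -0.0037] F board [ 0.2 -8.2] 2.7 w 0.006
```

View pics/w15.png

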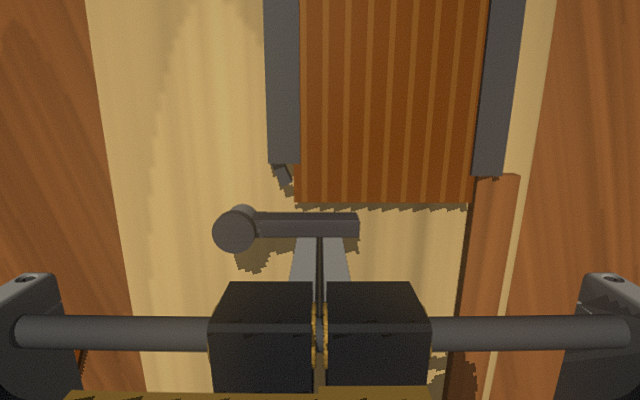

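```bash
python3 -m pendant '[{"travel":[0.004,0.014,0],"turn":[0,0,0],"hand":0},{"travel":[0.004,0.014,0],"turn":[0,0,0],"hand":0},{"travel":[-0.01,-0.03,0],"turn":[0,0,0],"hand":0},{"travel":[-0.03,-0.1,0],"turn":[0,0,0],"hand":0},{"travel":[-0.06,-0.2,0],"turn":[0,0,0],"hand":0},{"travel":[-0.09,-0.3,0.3],"turn":[0,0,0],"hand":0},{"travel":[-0.09,-0.3,0.8],"turn":[0,0,0],"hand":0},{"travel":[-0.09,-0.3,1],"turn":[0,0,0],"hand":0},{"travel":[-0.09,-0.3,1],"turn":[0,0,0],"hand":0}]'
python3 - <<'E'
from h import *
stat()
st=ctrl.get_state();s=snapshot("wrist");cv2.imwrite("pics/w16.png",s["image"][:,:,::-1])
s=snapshot("top");cv2.imwrite("pics/t16.png",s["image"][:,:,::-1])
E
```

```text
time: 23.6
tool_pos: [553.7, 141.6, 134.9]
tool_rot: [0.001, 0.989, -0.145, 0.005]
force: [-0.6, 0.1, 0.5]
gripper_width: 0.006
t 23.6 board xy [-34.2 -42.9] z 134.9 world [553.7 141.6 134.9] yaw-A deg 0.28 tilt [ 0.0097 -0.003 ] F board [-0.6 -0. ] 0.5 w 0.006
```

View pics/w16.png

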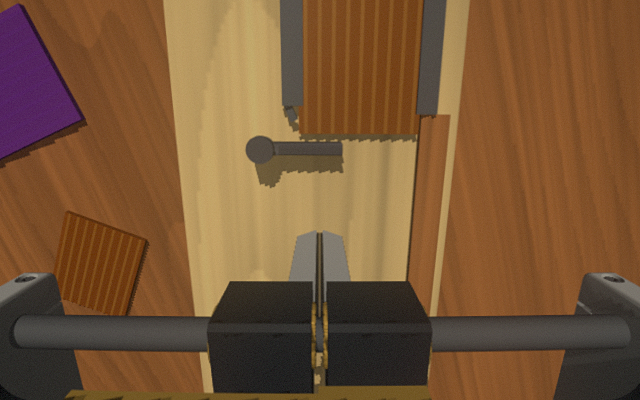

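View pics/t16.png

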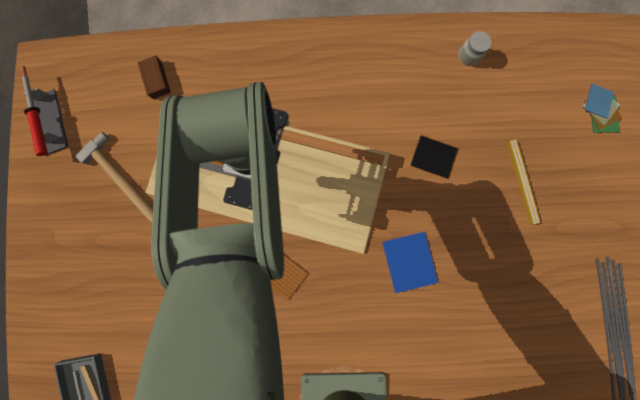

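Run:
```python
from h import *
st=ctrl.get_state();s=snapshot("wrist");c=cam(s,st)
b=lambda p,z:np.round((ray(c,p,z)[:,:2]-O)@RB,1)
k=b([(274,149),(341,149)],30);print(k.tolist(),"q",np.pi+np.arctan2(*(k[1]-k[0])[::-1]))
print("rear",b([(300,135),(416,135)],18).tolist(),"strip end",b([(427,115)],22.5).tolist())
ctrl.finish_job();print(ctrl.get_state()["time"])
```

```text
[[-73.3, 0.9], [-19.8, 1.1]] q 3.1453309539325938
rear [[-53.1, 11.1], [43.1, 11.7]] strip end [[49.4, 28.0]]
the job is handed in; nothing more can be done
the job is handed in; nothing more can be done
```

The pane is bedded in the end of the frame and the keeper is across behind it. I handed the job in at about 24 s of the 72 s; no verdict was reported.

**What I did**
- I squared the pane flush against the lath with two fingertips, then pushed it along its rear edge under the lips until it met the packing.
- I bedded it at about 15 N (peak reading about 16 N) for just over a second. The tool moved only about 0.5 mm more as the force rose, so I took this as the packing rather than a jam.
- I swung the keeper round with the closed fingers until it came up against its stop at about 8 N, then backed off and lifted clear.

**Last checks**
- **Keeper:** it reads about 3.14 rad in the wrist picture, against the 3.0 rad needed.
- **Pane:** it is square to within about 0.01 rad, and its front edge is under the end lip.
- **Bedding depth:** the measurements disagree slightly. The finger contact puts the pane about 6 mm short of the deepest place, and the pictures put it 6 to 8 mm short. Both fit the 0 to 8 mm packing and the 10.5 mm limit.
- **Other objects:** the ruler, jar and block look unmoved in the last top picture. The arm hid the near end of the hammer's handle, but its head looks unmoved and I never touched it.

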